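Set out the puncture corner around the patch kit

TASK

Lay out the puncture corner around the grey patch kit box: the blue tyre lever in front of the box (its latch side) and the chrome rasp behind it (its hinge side), each flat on the ledge, parallel to the box's long side, centred on it and with about 4 cm clear between it and the box wall; and the steel valve core tool on the ledge midway between the end of the box and the red glue tin, parallel to the box's short side. Set the white dish of valve caps upright on the middle of the box lid, keeping it level on the way and not dropping it. Leave the box, the tin, the yellow oil bottle, the bell and the blue cup where they stand.

Things in the scene. Friction and masses are not known exactly. Their poses are not given: they have to be found in the camera images.
- kit: Grey closed patch kit box, 75 mm (its x) by 110 mm (its y, long side), 35 mm high, flat lid; loose, 0.5 to 0.9 kg, not to be moved. Origin: centre of its underside, z up; walls at x = +-37.5 and y = +-55 mm. Black latch (30 mm wide, 6.5 mm proud) on its -x side = front, facing roughly to the robot; two brass hinge barrels (6 mm proud) on its +x side = behind.
- tin: Red round glue tin with a steel cap, 60 mm diameter, 55 mm high over the cap. Origin: centre of its underside. It stands off one short end of the box (the +y or the -y end, differing from start to start), 95 to 110 mm clear of it; not to be moved.
- lever: Blue nylon tyre lever lying flat, 121 mm long (its x), 20 mm wide (its y), 9 mm thick (6 mm at the ends), 30 g. Origin: mid-length, on the underside; z up.
- rasp: Flat chrome rasp lying flat, dark studs on one half, plain grip with a black dot on the other, 120 mm long (its x), 24 mm wide (its y), 10 mm thick, 55 to 95 g. Origin: mid-length, on the underside; z up.
- valvetool: Double-ended steel valve core tool, 94 mm long (its x): a square grooved grip 46 mm long and 14 by 14 mm in the middle, a thin round shank out of each end (one with a dark collar), 60 g. Origin: mid-length, on the underside of the grip; z up.
- dish: Small round white ceramic dish, 60 mm diameter at the foot, 64 mm at the rim, 24 mm high, wall 3.5 mm, with four black valve caps fixed inside that do not reach the rim, 70 to 120 g. Origin: centre of its underside; z up.
- oil: Yellow oil bottle with a black cap, 52 mm diameter, 66 mm high, off the box's other short end. Bystander: not the tin, leave it alone. Origin: centre of its underside.
- bell: Brass bicycle bell dome, 56 mm diameter, 33 mm high, beyond the work. Bystander: leave it alone. Origin: centre of its underside.
- cup: Blue ceramic cup, 72 mm across the rim, 75 mm high, beyond the work. Bystander: leave it alone. Origin: centre of its underside.

How it is judged:
At the end, for the whole second after the job is handed in: Lever in front, rasp behind: gap to box 25-55 mm, centred within 15 mm, flat, parallel within 0.2 rad. Valve tool within 12 mm of midway from box to tin, 20 mm of box midline, 0.25 rad. Dish upright, within 15 mm of lid middle. All at rest; box, tin moved under 12 mm, bystanders 15 (x of lever in the frame of kit between -0.1025 and -0.0725 m and y of lever in the frame of kit between -0.015 and 0.015 m and angle between the x axis of each of lever, rasp and the y axis of kit, either way round below 0.2 rad and height (world z) of each of lever, rasp below 0.006 m and angle between each of lever, rasp's own z axis and vertical below 0.15 rad and x of rasp in the frame of kit between 0.0745 and 0.1045 m and y of rasp in the frame of kit between -0.015 and 0.015 m and x of valvetool in the frame of kit between -0.02 and 0.02 m and horizontal distance between valvetool and kit between 0.088 and 0.124 m and horizontal distance between valvetool and tin between 0.063 and 0.099 m and angle between the x axis of valvetool and the x axis of kit, either way round below 0.25 rad and height (world z) of valvetool below 0.016 m and horizontal distance between dish and kit below 0.015 m and z of dish in the frame of kit between 0.031 and 0.039 m and angle between dish's own z axis and vertical below 0.08 rad and linear speed of each of lever, rasp, valvetool, dish, kit, tin below 0.02 m/s and distance of each of kit, tin from where it was at the start of the episode below 0.012 m and distance of each of oil, bell, cup from where it was at the start of the episode below 0.015 m); the robot touches nothing.
It fails at once if the box or the tin is pushed more than 12 mm (distance of any of kit, tin from where it was at the start of the episode above 0.012 m).
It fails at once if a bystander (oil bottle, bell, cup) is moved more than 15 mm (distance of any of oil, bell, cup from where it was at the start of the episode above 0.015 m).
It fails at once if the dish is tipped more than 0.5 rad (angle between dish's own z axis and vertical above 0.5 rad).
It fails at once if the dish is dropped from more than about 12 mm (over 0.5 m/s when not held) (linear speed of dish above 0.5 m/s and contact force between the fingers and dish below 0.05 N).
It also fails if it takes over 122 s, if anything falls off the work surface, if the arm or the gripper's body presses on something with over 40 N, if the wrist force passes 120 N, or if a joint passes its speed limit or range.

ROBOT

A 6-joint arm with a two-finger parallel gripper is mounted at the origin on the work surface. World frame = base frame: x ahead of the robot, y to its left, z up, the work surface at z = 0. Lengths are in m, angles in rad, forces in N, time in s.
With the tool pointing down it reaches from about 0.25 to 0.775 m from the base axis. Payload 4 kg.
Tool frame: the origin (TCP) lies midway between the tips of the shut fingers; the grasp point (between the pads) lies 19 mm behind it (robot.tcp_to_grasp is the z of the grasp point in the tool frame, in m); z points along the fingers, y is the line along which they close (so a half turn about z gives the same grasp; the last joint's range is limited). The gripper opens to 94 mm and grips with 3 to 60 N. Pads are 16 mm wide; open, the fingers measure 119 mm over their backs; the gripper's body (75 mm by 177 mm) begins 78 mm behind the grasp point.
Start: joints at [-1.382, 0.087, 1.371, -0, 1.684, -0.103], TCP at [0.158, -0.527, 0.206] pointing down, gripper open.
Joint ranges: [-3.1, 3.1], [-0.76, 2.03], [0.27, 2.55], [-1.08, 4.22], [0.17, 2.65], [-2.57, 2.57]. Speed limits (rad/s): [2.79, 2.79, 3.14, 3.14, 3.14, 3.14].

INTERFACE

Orientations are given as [roll, pitch, yaw] about the fixed x, y, z axes, in that order (R = Rz(yaw) Ry(pitch) Rx(roll)).
In Python, from bench import robot gives the robot as it stands. The module is installed in compiled form; this text tells all that it offers.
- The arm moves only by the tool move_arm, never from a script. Its argument "motion" is one flat list of numbers, 7 for each row, row after row: the turn, a rotation vector about the tool's x, y, z in units of 45 degrees (1.0 is 45 degrees), then the shift along the tool's x, y, z in units of 100 mm (1.0 is 100 mm), then the opening, from 0 (shut) to 1 (fully open). A call has 1 to 12 rows; each row shifts and turns the commanded pose from where the row before left it, along the tool's axes as they then stand; what a row does not reach is not made up. A row lasts 1/12 s, in which the tool goes at most 41.7 mm and 7.16 degrees, less where a joint would pass 70% of its speed; a pose out of reach is approached as far as the arm can. A call with a number of a shift or a turn outside -1 to 1 is refused whole. A call with a gripper value outside its range is refused whole. The fingers move at their own pace and stop on an object; the grip force is fixed at half the most. Time passes only in rows, so rows that do not move let the fingers close. It gives the time, the measured TCP pose, the force, the opening and the grip force at its end, in the units of the state.
- robot.get_obs(): the state, without advancing time (a new reading comes with each control period).
- robot.snapshot(name): name is "scene" or "side" or "wrist"; returns the picture (480x640x3 uint8, red, green, blue); there is no depth.
- robot.get_calibration(name): a dict with "fx", "fy", "cx", "cy" (pixels), "R" (3x3) and "t" (3): a world point X has camera coordinates R X + t. Camera axes: x right, y down, z forward; pixel columns grow to the right and rows downward; lengths in m; the calibration is good to about 2 mm. The wrist camera is an equidistant fisheye: a pixel r from the principal point sees the ray r / f radians off the axis. A picture is of the moment at which its call begins: read the wrist's pose just before it. get_calibration takes no time and is no camera call; for the wrist camera it gives the pose at the moment of the call.
- robot.close_job(): hands the job in; it is judged then, once.
The state is a dict: "time": time; "joint_positions": joint angles; "qvel": joint speeds; "joint_torque": joint torques, N m; "tool_pos": TCP position; "ee_rot": TCP orientation; "wrist_force": force on the tool from outside, world axes, zero at the start; "wrist_torque": the same for the moment, N m; "width": finger opening in m; "finger_force": force on a finger pad.
Only numpy, scipy, OpenCV 4.12 (cv2) and the standard library are available. Lean on these libraries where they do the work, as an engineer would, in place of code of your own. Each camera call takes 0.05 s, during which the arm holds its last target. There are 200 camera calls.

## Working session

There is one attempt and no reset: what is moved stays moved. The work goes in short steps, Python scripts to look and compute and a tool call to move; the robot and the scene stay as the last step left them, time stands still between calls to the robot, and variables do not carry over. Pictures are saved under pics/ and viewed, at most 14 in all, crops included, and the job is handed in when it is done.

Besides the shell and the picture viewer there is one more tool, called in YAML: its name, and indented under it one key for each argument. move_arm: Moves the arm, as the interface text tells. Shifts and turns lie within -1 to 1; 1 stands for 100 mm of shift or 45 degrees of turn. Its arguments: {"type":"object","properties":{"motion":{"type":"array","items":{"type":"number"}}},"required":["motion"]}

```bash
mkdir -p pics; python3 - <<'E'
from bench import robot
import cv2
o=robot.get_obs(); print(o['time'],o['tool_pos'],o['ee_rot'],o['width'],robot.tcp_to_grasp)
for n in ("scene","side","wrist"):
    c=robot.get_calibration(n); print(n,c)
    im=robot.snapshot(n); cv2.imwrite(f"pics/{n}0.png",im[:,:,::-1])
E
```

```text
0.0 [ 0.15811406 -0.52621922  0.20432468] [-3.13943001e+00 -2.39064248e-04  2.91774762e-01] 0.09384468742156746 -0.0188
scene {'fx': 518.5883254221085, 'fy': 518.5883254221085, 'cx': 314.75345150661326, 'cy': 246.74550657568693, 'R': array([[ 3.89427304e-01,  9.21057154e-01, -3.06821473e-04],
       [ 6.19059025e-01, -2.61987699e-01, -7.40356920e-01],
       [-6.81991421e-01,  2.88125259e-01, -6.72213907e-01]]), 't': array([-0.23813226, -0.34691656,  1.55931801])}
side {'fx': 580.5592322095501, 'fy': 580.5592322095501, 'cx': 326.8055497940076, 'cy': 246.6636751217715, 'R': array([[-0.96745851, -0.2527912 ,  0.0109837 ],
       [-0.19151923,  0.70321435, -0.68469699],
       [ 0.16536147, -0.66451952, -0.72874508]]), 't': array([0.57025292, 0.13152223, 1.01854983])}
wrist {'fx': 371.64829954431775, 'fy': 371.64829954431775, 'cx': 317.89472102175336, 'cy': 235.44798199350012, 'R': array([[ 0.28766798, -0.95772865, -0.00172517],
       [-0.91737922, -0.27606489,  0.2867116 ],
       [-0.27506817, -0.08089511, -0.95801539]]), 't': array([-0.55078704, -0.02937854,  0.39356337])}
```

View pics/scene0.png

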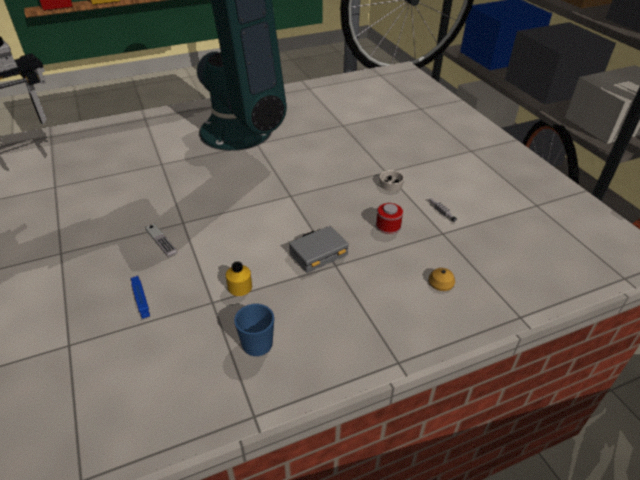

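View pics/side0.png

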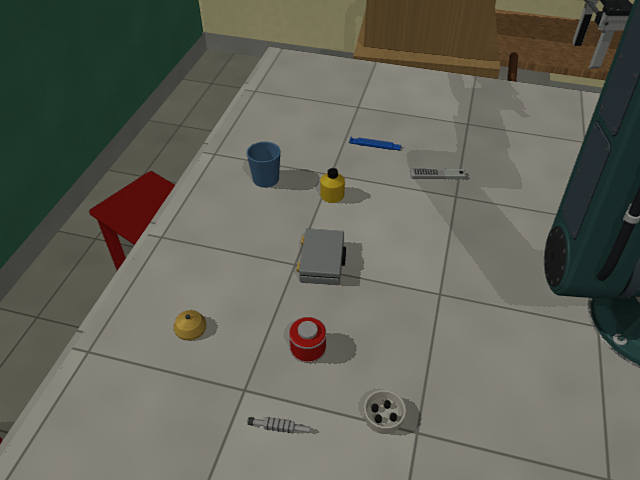

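The scene view shows the lever at (140,297), rasp at (161,240), box at (319,249), tin at (390,217), valve tool at (443,210) and dish at (391,181). The side view shows the same things at (375,144), (439,174), (322,255), (308,338), (283,425) and (384,410). I'll magnify both for accurate points.

```bash
cat > h.py <<'E'
import numpy as np, cv2
from bench import robot
def ray(c,p,fish=False):
    v=np.array([(p[0]-c['cx'])/c['fx'],(p[1]-c['cy'])/c['fy'],1.])
    if fish:
        r=np.hypot(v[0],v[1]); v=np.array([*(v[:2]/max(r,1e-9)*np.sin(r)),np.cos(r)])
    return -c['R'].T@c['t'], c['R'].T@v
def plane(c,p,z,fish=False):
    o,d=ray(c,p,fish); return o+d*(z-o[2])/d[2]
def tri(c1,p1,c2,p2):
    o1,d1=ray(c1,p1);o2,d2=ray(c2,p2)
    s=np.linalg.lstsq(np.c_[d1,-d2],o2-o1,rcond=None)[0]
    a,b=o1+s[0]*d1,o2+s[1]*d2
    return (a+b)/2,np.linalg.norm(a-b)
E
python3 - <<'E'
from h import *
S=cv2.imread('pics/side0.png')
def crop(x,y,w,h,k=5):
    im=cv2.resize(S[y:y+h,x:x+w],None,fx=k,fy=k,interpolation=cv2.INTER_CUBIC)
    for i in range(0,w,10): cv2.putText(im,str(x+i),(i*k,8),0,.3,(0,0,255)); im[::4,i*k]=(0,0,255)
    for j in range(0,h,10): cv2.putText(im,str(y+j),(0,j*k+8),0,.3,(0,0,255)); im[j*k,::4]=(0,0,255)
    return im
a=np.hstack([crop(290,222,70,70),crop(345,375,80,70)])
b=np.hstack([crop(240,405,80,40),crop(405,160,70,40)])
cv2.imwrite('pics/c1.png',np.vstack([a,b]))
c=robot.get_calibration('side')
hsv=cv2.cvtColor(S,cv2.COLOR_BGR2HSV)
m=cv2.inRange(hsv,(100,150,40),(125,255,255));m[:,:345]=0;m[:125]=0;m[160:]=0
cs=max(cv2.findContours(m,0,2)[0],key=cv2.contourArea)
pts=np.array([plane(c,p[0],.005)[:2] for p in cs])
r=cv2.minAreaRect((pts*1000).astype(np.float32)); print('lever',r)
q=pts-pts.mean(0);u=np.linalg.svd(q)[2][0];print(np.arctan2(u[1],u[0]))
for n,p,z in [('kit',(322,254),.035),('tin',(307,328),.055),('dish',(384,409),.024),('vt',(283,425),.007),('rasp',(439,174),.01),('oil',(333,173),.066),('bell',(188,312),.033),('cup',(264,150),.075)]:
    print(n,plane(c,p,z).round(3))
E
```

```text
lever ((570.4947509765625, -369.5552978515625), (118.78216552734375, 26.152099609375), 1.9708452224731445)
-3.1178568143506182
kit [0.592 0.028 0.035]
tin [0.569 0.208 0.055]
dish [0.423 0.298 0.024]
vt [0.565 0.354 0.007]
rasp [ 0.411 -0.292  0.01 ]
oil [ 0.621 -0.167  0.066]
bell [0.776 0.214 0.033]
cup [ 0.777 -0.191  0.075]
```

View pics/c1.png

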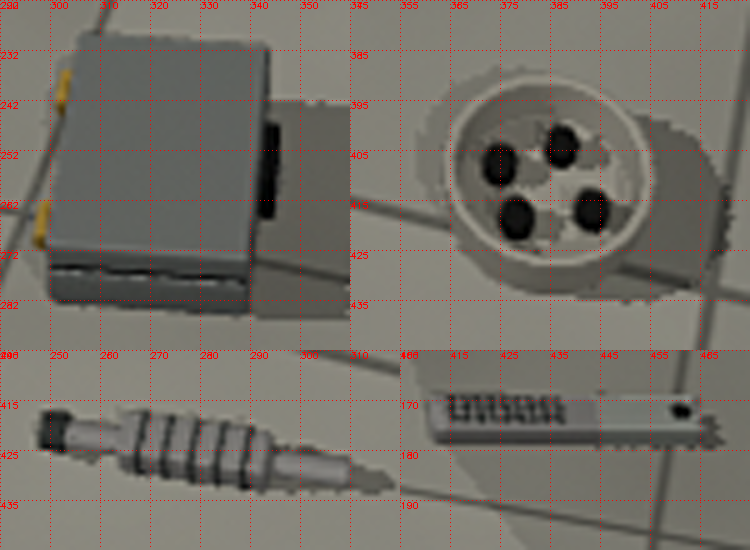

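The crop gives the lid corners (306,228.6), (343.6,231), (340,274.4) and (299.6,271.4), the dish rim centre (385,409), the valve tool tips (247.6,421) and (319,432.6), and the rasp top corners. The latch is on the robot's side, and the tin is off the +y end.

```bash
python3 - <<'E'
from h import *
c=robot.get_calibration('side'); s=robot.get_calibration('scene')
P=lambda ps,z:np.array([plane(c,p,z)[:2] for p in ps])
k=P([(306,228.6),(343.6,231),(340,274.4),(299.6,271.4)],.035)
print('kit',k.round(3).tolist(),k.mean(0).round(4),[np.linalg.norm(k[i]-k[i-1]).round(3) for i in range(4)])
u=(k[3]+k[2]-k[0]-k[1]);print('kit y dir',np.arctan2(u[1],u[0]), 'x dir',np.arctan2(*(k[0]+k[3]-k[1]-k[2])[::-1]))
r=P([(411,169),(412.4,176.4),(466,176),(464.4,169)],.01)
print('rasp',r.mean(0).round(4),[np.linalg.norm(r[i]-r[i-1]).round(3) for i in range(4)],np.arctan2(*(r[0]+r[1]-r[2]-r[3])[::-1]))
v=P([(247.6,421),(319,432.6)],.007);print('vt',v.mean(0).round(4),np.linalg.norm(v[0]-v[1]),np.arctan2(*(v[0]-v[1])[::-1]),P([(279.4,425)],.01))
d=P([(364.4,409),(405.8,409),(385,390),(385,428)],.024);print('dish',d.round(3).tolist(),d.mean(0))
# cross-check with colour masks in both views
for n,cal in (('side',c),('scene',s)):
    im=cv2.imread(f'pics/{n}0.png');h=cv2.cvtColor(im,cv2.COLOR_BGR2HSV)
    m=cv2.inRange(h,(0,180,60),(6,255,255))|cv2.inRange(h,(174,180,60),(180,255,255))
    for q in cv2.findContours(m,0,2)[0]:
        if 100<cv2.contourArea(q)<3000:
            b=cv2.boundingRect(q);
            if b[1]>190: print(n,'red',b, plane(cal,(b[0]+b[2]/2,b[1]+b[3]/2),.026).round(3))
# scene lever, lid, dish, rasp
for n,p,z in [('lever',(140,297),.005),('rasp',(161,240),.005),('kit',(319,243),.035),('dish',(391,178),.024),('vt',(443,210),.007)]:
    print(n,plane(s,p,z).round(3))
E
```

```text
kit [[0.639, -0.028], [0.567, -0.041], [0.548, 0.067], [0.62, 0.079]] [0.5934 0.0191] [np.float64(0.109), np.float64(0.073), np.float64(0.11), np.float64(0.073)]
kit y dir 1.7466289398742991 x dir 0.17210061101843038
rasp [ 0.4132 -0.2964] [np.float64(0.119), np.float64(0.025), np.float64(0.118), np.float64(0.024)] 0.27462437174337384
vt [0.564 0.357] 0.10926821701670861 0.09119871543526065 [[0.56952655 0.35705338]]
dish [[0.451, 0.306], [0.391, 0.29], [0.427, 0.267], [0.416, 0.328]] [0.42139083 0.29770507]
side red (290, 340, 36, 21) [0.561 0.23  0.026]
side red (290, 318, 35, 29) [0.571 0.197 0.026]
scene red (379, 218, 22, 14) [0.593 0.196 0.026]
lever [ 0.575 -0.371  0.005]
rasp [ 0.415 -0.299  0.005]
kit [0.596 0.017 0.035]
dish [0.426 0.292 0.024]
vt [0.574 0.355 0.007]
```

move_arm:
  motion: [0,0,0.02,0.2,-0.1,0.04,1,0,0,0,0.31,-0.15,0.05,1,0,0,0,0.31,-0.15,0.05,1,0,0,0,0.31,-0.15,0.05,1,0,0,0,0.31,-0.15,0.05,1,0,0,0,0.31,-0.15,0.05,1,0,0,0,0.31,-0.15,0.05,1,0,0,0,0.31,-0.15,0.05,1,0,0,0,0.31,-0.15,0.05,1,0,0,0,0.31,-0.15,0.05,1,0,0,0,0.1,-0.07,0,1,0,0,0,0,0,0,1]

```text
time: 1.15
tool_pos: [0.4149, -0.2938, 0.1558]
ee_rot: [-3.14, 0.001, 0.281]
wrist_force: [-0.6, -0.5, 0.1]
width: 0.0941
finger_force: 0.0
```

```bash
cat >> h.py <<'E'
def pose():
    o=robot.get_obs();p=o['tool_pos'];y=o['ee_rot'][2];print('t',round(o['time'],2),'tcp',p.round(4),'rpy',o['ee_rot'].round(3),'w',round(o['width'],4),'q',o['joint_positions'].round(2));return p,y
def to(x,y,z,yaw,p0=None):
    "turn (45deg units, tool z) first, then shift in 100 mm units in turned tool axes"
    p,y0=p0 or pose()
    t=-((yaw-y0+np.pi)%(2*np.pi)-np.pi)/(np.pi/4)
    d=np.array([x,y,z])-p;X=np.array([np.cos(yaw),np.sin(yaw)]);Y=np.array([np.sin(yaw),-np.cos(yaw)])
    print('turn',round(t,3),'rows>=',int(np.ceil(abs(t)/.159)),'shift',(np.array([d[:2]@X,d[:2]@Y,-d[2]])*10).round(3))
def wrist(name):
    c=robot.get_calibration('wrist');im=robot.snapshot('wrist')[:,:,::-1].copy();cv2.imwrite(f'pics/{name}.png',im);return c,im
E
python3 - <<'E'
from h import *
pose();c,im=wrist('w1')
np.save('w1.npy',c,allow_pickle=True)
for q in [(.4132,-.2964,.01),(.5705,-.3696,.005)]:
    v=c['R']@np.array(q)+c['t'];th=np.arctan2(np.hypot(*v[:2]),v[2]);print(c['cx']+c['fx']*th*v[0]/np.hypot(*v[:2]),c['cy']+c['fy']*th*v[1]/np.hypot(*v[:2]))
E
```

```text
t 1.15 tcp [ 0.4149 -0.2938  0.1558] rpy [-3.14e+00  1.00e-03  2.81e-01] w 0.0941 q [-0.73  0.01  1.55  0.    1.58  0.56]
318.54399380611204 224.26808205909688
444.41719244037637 84.17145289296397
```

View pics/w1.png

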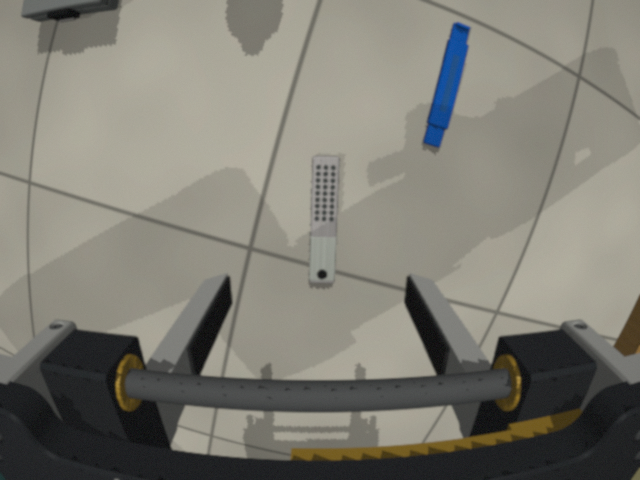

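The wrist view shows the rasp's top corners at about (313,155), (339,155), (335,284) and (308,284), and the lever's ends at (461,25) and (431,149).

```bash
python3 - <<'E'
from h import *
c=np.load('w1.npy',allow_pickle=True).item();W=lambda p,z:plane(c,p,z,True)[:2]
r=np.array([W(p,.01) for p in [(313,155),(339,155),(335,282),(309,282)]])
print(r.mean(0),[np.linalg.norm(r[i]-r[i-1]).round(3) for i in range(4)],np.arctan2(*(r[0]+r[1]-r[2]-r[3])[::-1]))
im=cv2.imread('pics/w1.png');h=cv2.cvtColor(im,cv2.COLOR_BGR2HSV);m=cv2.inRange(h,(100,150,40),(125,255,255))
q=max(cv2.findContours(m,0,2)[0],key=cv2.contourArea)
pts=np.array([W(p[0],.006) for p in q],np.float32)*1000
print(cv2.minAreaRect(pts))
p=pose();to(*r.mean(0),.003,np.arctan2(*(r[0]+r[1]-r[2]-r[3])[::-1]),p)
E
```

```text
[ 0.417265   -0.30034379] [np.float64(0.12), np.float64(0.023), np.float64(0.12), np.float64(0.025)] 0.25430578506494594
((572.980712890625, -372.31097412109375), (120.1410903930664, 19.084924697875977), 1.8677536249160767)
t 1.2 tcp [ 0.4139 -0.2955  0.1562] rpy [-3.141e+00  1.000e-03  2.790e-01] w 0.0937 q [-0.73  0.01  1.55 -0.    1.58  0.56]
turn 0.031 rows>= 1 shift [0.02  0.056 1.532]
```

move_arm:
  motion: [0,0,0.03,0,0,0,0.6,0,0,0,0.02,0.05,0.3,0.6,0,0,0,0,0,0.35,0.6,0,0,0,0,0,0.35,0.6,0,0,0,0,0,0.3,0.6,0,0,0,0,0,0.15,0.6,0,0,0,0,0,0.07,0.6,0,0,0,0,0,0,0,0,0,0,0,0,0,0,0,0,0,0,0,0,0,0,0,0,0,0,0,0]

```text
time: 2.12
tool_pos: [0.4181, -0.3018, 0.0066]
ee_rot: [3.138, -0.002, 0.252]
wrist_force: [-0.7, 0.5, 0.9]
width: 0.0332
finger_force: 0.0
```

move_arm:
  motion: [0,0,0,0,0,0,0,0,0,0,0,0,0,0]

```text
time: 2.28
tool_pos: [0.4178, -0.301, 0.0059]
ee_rot: [3.139, -0.001, 0.253]
wrist_force: [0.3, 1.0, 2.3]
width: 0.0233
finger_force: 30.0
```

move_arm:
  motion: [0,0,0,0,0,-0.2,0,0,0,0,0,0,-0.35,0,0,0,0,0,0,-0.35,0,0,0,0,0,0,-0.35,0,0,0,-0.15,0,0,0,0,0,0,-0.15,0,0,0,0,0,0,-0.15,0,0,0,0,0,0,-0.15,0,0,0,0,0,0,-0.15,0,0,0,0,0,0,-0.15,0,0,0,0,0,0,-0.15,0,0,0,0,0,0,-0.15,0,0,0,0]

```text
time: 3.28
tool_pos: [0.417, -0.3002, 0.1296]
ee_rot: [3.141, 0.0, 1.201]
wrist_force: [-0.4, -0.3, 0.5]
width: 0.0231
finger_force: 30.0
```

move_arm:
  motion: [0,0,-0.15,0,0,0,0,0,0,-0.15,0,0,0,0,0,0,-0.15,0,0,0,0,0,0,-0.15,0,0,0,0,0,0,-0.1,0,0,0,0,0,0,0,0,0,0,0,0,0,0,0,0,0,0]

```text
time: 3.87
tool_pos: [0.4171, -0.3003, 0.1296]
ee_rot: [3.141, 0.0, 1.743]
wrist_force: [0.2, 0.0, -0.7]
width: 0.0235
finger_force: 30.0
```

```bash
python3 - <<'E'
from h import *
to(.6827,.033,.13,1.745)
E
```

```text
t 3.87 tcp [ 0.4171 -0.3003  0.1296] rpy [3.141 0.    1.743] w 0.0235 q [-0.73  0.03  1.58 -0.    1.53 -0.91]
turn -0.003 rows>= 1 shift [ 2.822  3.194 -0.004]
```

move_arm:
  motion: [0,0,0,0.25,0.29,0,0,0,0,0,0.26,0.29,0,0,0,0,0,0.26,0.29,0,0,0,0,0,0.26,0.29,0,0,0,0,0,0.26,0.29,0,0,0,0,0,0.26,0.29,0,0,0,0,0,0.26,0.29,0,0,0,0,0,0.26,0.29,0,0,0,0,0,0.26,0.29,0,0,0,0,0,0.25,0.29,0,0,0,0,0,0.24,0.29,0,0,0,0,0,0,0,0,0]

```text
time: 4.87
tool_pos: [0.6851, 0.0389, 0.1275]
ee_rot: [3.141, -0.003, 1.749]
wrist_force: [-1.0, 0.2, -1.0]
width: 0.0232
finger_force: 30.0
```

```bash
python3 - <<'E'
from h import *
c,im=wrist('w2')
np.save('w2.npy',c,allow_pickle=True);to(.6827,.033,.13,1.745)
E
```

```text
t 4.92 tcp [0.6834 0.036  0.1277] rpy [-3.140e+00 -1.000e-03  1.748e+00] w 0.0233 q [-0.03  0.41  1.13  0.    1.6  -0.21]
turn 0.004 rows>= 1 shift [-0.028 -0.012 -0.023]
```

View pics/w2.png

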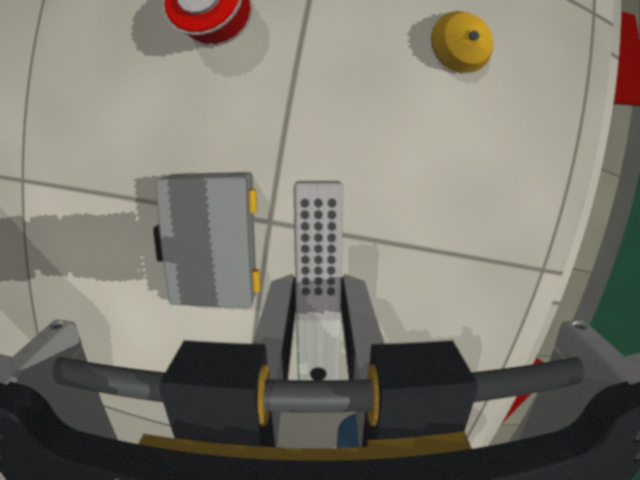

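The wrist view shows the box lid corners at about (157,177), (250,174), (252,306) and (167,304). The tin is at the top left (207,10), the bell at (463,42), and the rasp hangs straight.

```bash
python3 - <<'E'
from h import *
c=np.load('w2.npy',allow_pickle=True).item();W=lambda p,z:plane(c,p,z,True)[:2]
r=np.array([W(p,.035) for p in [(157,177),(249,174),(252,306),(168,304)]])
print(r.round(3).tolist(),r.mean(0),[np.linalg.norm(r[i]-r[i-1]).round(3) for i in range(4)],np.arctan2(*(r[0]+r[1]-r[2]-r[3])[::-1]))
im=cv2.imread('pics/w2.png');m=cv2.inRange(im,(0,0,0),(255,255,255))
h=cv2.cvtColor(im,cv2.COLOR_BGR2HSV);m=cv2.inRange(h,(0,0,60),(180,255,125))
big=cv2.resize(im[160:320,140:270],None,fx=4.5,fy=3.7,interpolation=cv2.INTER_CUBIC);cv2.imwrite('pics/w2c.png',big)
E
```

```text
[[0.553, 0.065], [0.627, 0.078], [0.643, -0.03], [0.568, -0.044]] [0.59773668 0.01724404] [np.float64(0.11), np.float64(0.075), np.float64(0.109), np.float64(0.076)] 1.7139086743882876
```

View pics/w2c.png

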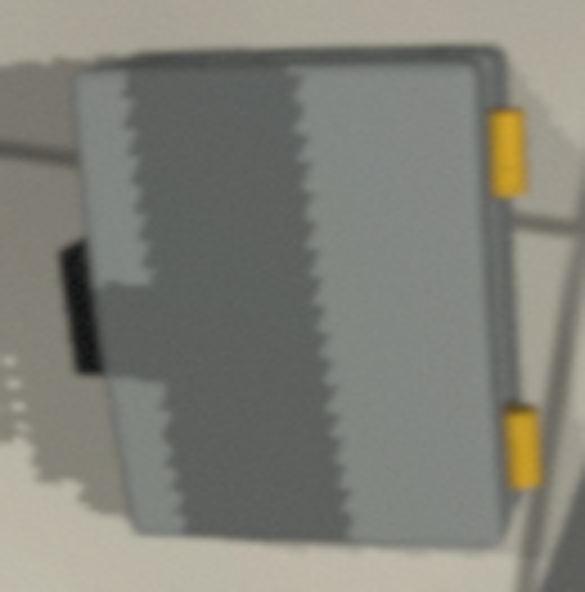

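The magnified lid shows top-face corners at crop (72,70), (475,65), (500,545) and (135,530).

```bash
python3 - <<'E'
from h import *
c=np.load('w2.npy',allow_pickle=True).item();W=lambda p,z:plane(c,p,z,True)[:2]
r=np.array([W((140+x/4.5,160+y/3.7),.035) for x,y in [(72,70),(478,63),(503,546),(133,533)]])
print(r.round(3).tolist(),r.mean(0),[np.linalg.norm(r[i]-r[i-1]).round(3) for i in range(4)],np.arctan2(*(r[0]+r[1]-r[2]-r[3])[::-1])-np.pi/2,np.arctan2(*(r[1]+r[2]-r[0]-r[3])[::-1]))
k=np.array([.595,.018]);a=.165
f=lambda x,y:k+[x*np.cos(a)-y*np.sin(a),x*np.sin(a)+y*np.cos(a)]
print('rasp',f(.0895,0),'lever',f(-.0875,0));to(*f(.0895,0),.006,a+np.pi/2)
E
```

```text
[[0.552, 0.063], [0.625, 0.075], [0.643, -0.031], [0.57, -0.044]] [0.59747545 0.01587984] [np.float64(0.109), np.float64(0.074), np.float64(0.108), np.float64(0.074)] 0.1631695953846377 0.16904103379465757
rasp [0.68328444 0.03270058] lever [0.50868839 0.00362792]
t 4.92 tcp [0.6834 0.036  0.1277] rpy [-3.140e+00 -1.000e-03  1.748e+00] w 0.0233 q [-0.03  0.41  1.13  0.    1.6  -0.21]
turn 0.015 rows>= 1 shift [-0.032 -0.007  1.217]
```

move_arm:
  motion: [0,0,0.01,-0.04,0,0.3,0,0,0,0,0,0,0.35,0,0,0,0,0,0,0.3,0,0,0,0,0,0,0.15,0,0,0,0,0,0,0.08,0,0,0,0,0,0,0.03,0,0,0,0,0,0,0,0,0,0,0,0,0,0,0,0,0,0,0,0,0,0.4,0,0,0,0,0,0,0.4,0,0,0,0,0,0,0.4,0,0,0,0,0,0,0.4]

```text
time: 5.92
tool_pos: [0.6837, 0.0286, 0.0096]
ee_rot: [3.14, 0.001, 1.737]
wrist_force: [-0.6, 0.1, -0.3]
width: 0.0374
finger_force: 0.0
```

```bash
python3 - <<'E'
from h import *
pose();print(robot.get_obs()['wrist_force'])
E
```

```text
t 5.92 tcp [0.6837 0.0286 0.0096] rpy [3.140e+00 1.000e-03 1.737e+00] w 0.0374 q [-0.04  0.48  1.27 -0.    1.39 -0.21]
[-0.64901276  0.12474497 -0.34094909]
```

move_arm:
  motion: [0,0,0,0,0,-0.1,0.4,0,0,0,0,0,-0.3,0.4,0,0,0,0,0,-0.4,0.4,0,0,0,0,0,-0.4,0.4,0,0,0.15,0,0,0,0.6,0,0,0.15,0,0,0,0.6,0,0,0.15,0,0,0,0.6,0,0,0.15,0,0,0,0.6,0,0,0.15,0,0,0,0.6,0,0,0.15,0,0,0,0.6,0,0,0.15,0,0,0,0.6,0,0,0.15,0,0,0,0.6]

```text
time: 6.92
tool_pos: [0.6832, 0.0287, 0.1295]
ee_rot: [3.141, -0.001, 0.789]
wrist_force: [0.3, 0.5, -0.1]
width: 0.0563
finger_force: 0.0
```

move_arm:
  motion: [0,0,0.15,0,0,0,0.6,0,0,0.15,0,0,0,0.6,0,0,0.15,0,0,0,0.6,0,0,0.15,0,0,0,0.6,0,0,0.15,0,0,0,0.6,0,0,0.15,0,0,0,0.6,0,0,0.07,0,0,0,0.6,0,0,0,0,0,0,0.6]

```text
time: 7.58
tool_pos: [0.6832, 0.0287, 0.1295]
ee_rot: [3.141, -0.001, 0.032]
wrist_force: [-0.2, -0.3, 0.2]
width: 0.0562
finger_force: 0.0
```

```bash
python3 - <<'E'
from h import *
to(.5725,-.3715,.13,.033)
E
```

```text
t 7.58 tcp [0.6832 0.0287 0.1295] rpy [ 3.141e+00 -1.000e-03  3.200e-02] w 0.0562 q [-0.04  0.41  1.13 -0.    1.6   1.5 ]
turn -0.001 rows>= 1 shift [-1.239  3.963 -0.005]
```

move_arm:
  motion: [0,0,0,-0.1,0.33,0,0.6,0,0,0,-0.12,0.38,0,0.6,0,0,0,-0.12,0.38,0,0.6,0,0,0,-0.12,0.38,0,0.6,0,0,0,-0.12,0.38,0,0.6,0,0,0,-0.12,0.38,0,0.6,0,0,0,-0.12,0.38,0,0.6,0,0,0,-0.12,0.38,0,0.6,0,0,0,-0.12,0.38,0,0.6,0,0,0,-0.12,0.38,0,0.6,0,0,0,-0.06,0.21,0,0.6,0,0,0,0,0,0,0.6]

```text
time: 8.58
tool_pos: [0.5698, -0.3766, 0.1287]
ee_rot: [3.139, 0.001, 0.028]
wrist_force: [-0.5, 0.7, 0.4]
width: 0.0565
finger_force: 0.0
```

move_arm:
  motion: [0,0,0,0,0,0,0.6]

```text
time: 8.67
tool_pos: [0.5715, -0.3724, 0.1288]
ee_rot: [-3.141, -0.0, 0.031]
wrist_force: [0.0, 1.4, 0.7]
width: 0.0564
finger_force: 0.0
```

```bash
python3 - <<'E'
from h import *
p=pose();c,im=wrist('w3');W=lambda p,z:plane(c,p,z,True)[:2]
h=cv2.cvtColor(im,cv2.COLOR_BGR2HSV);m=cv2.inRange(h,(100,150,40),(125,255,255))
q=max(cv2.findContours(m,0,2)[0],key=cv2.contourArea)
r=cv2.minAreaRect(np.array([W(p[0],.006) for p in q],np.float32)*1000);print(r,cv2.boundingRect(q))
to(r[0][0]/1e3,r[0][1]/1e3,.004,.033,p)
E
```

```text
t 8.67 tcp [ 0.5715 -0.3724  0.1288] rpy [-3.141 -0.     0.031] w 0.0564 q [-0.66  0.41  1.14  0.    1.6   0.88]
((573.19189453125, -372.3031921386719), (118.52165985107422, 18.390235900878906), 1.9829367399215698) (305, 157, 23, 135)
turn -0.002 rows>= 1 shift [ 0.017 -0.     1.248]
```

move_arm:
  motion: [0,0,0,0.02,0,0.3,0.6,0,0,0,0,0,0.35,0.6,0,0,0,0,0,0.3,0.6,0,0,0,0,0,0.15,0.6,0,0,0,0,0,0.1,0.6,0,0,0,0,0,0.06,0.6,0,0,0,0,0,0,0.6,0,0,0,0,0,0,0,0,0,0,0,0,0,0,0,0,0,0,0,0,0,0,0,0,0,0,0,0,0,0,0,0,0,0,0]

```text
time: 9.72
tool_pos: [0.5745, -0.3716, 0.0035]
ee_rot: [3.14, -0.001, 0.033]
wrist_force: [0.3, 0.6, 0.5]
width: 0.0262
finger_force: 0.0
```

move_arm:
  motion: [0,0,0,0,0,0,0,0,0,0,0,0,0,0]

```text
time: 9.88
tool_pos: [0.5743, -0.3714, 0.0031]
ee_rot: [3.141, -0.001, 0.032]
wrist_force: [-0.5, -0.1, 1.3]
width: 0.0196
finger_force: 30.0
```

move_arm:
  motion: [0,0,0,0,0,-0.17,0,0,0,0,0,0,-0.35,0,0,0,0,0,0,-0.4,0,0,0,0,0,0,-0.35,0,0,0,-0.15,0,0,0,0,0,0,-0.15,0,0,0,0,0,0,-0.15,0,0,0,0,0,0,-0.15,0,0,0,0,0,0,-0.15,0,0,0,0,0,0,-0.15,0,0,0,0,0,0,-0.15,0,0,0,0,0,0,-0.15,0,0,0,0]

```text
time: 10.88
tool_pos: [0.5739, -0.3711, 0.1292]
ee_rot: [-3.141, -0.0, 0.981]
wrist_force: [-0.3, -0.6, 0.3]
width: 0.0195
finger_force: 30.0
```

move_arm:
  motion: [0,0,-0.15,0,0,0,0,0,0,-0.15,0,0,0,0,0,0,-0.15,0,0,0,0,0,0,-0.15,0,0,0,0,0,0,-0.15,0,0,0,0,0,0,-0.15,0,0,0,0,0,0,-0.07,0,0,0,0,0,0,0,0,0,0,0,0,0,0,0,0,0,0,0]

```text
invalid input
```

```bash
python3 - <<'E'
from h import *
to(.5097,.0025,.13,1.738)
E
```

```text
t 10.88 tcp [ 0.5739 -0.3711  0.1292] rpy [-3.141 -0.     0.981] w 0.0195 q [-0.66  0.41  1.13  0.    1.6  -0.07]
turn -0.964 rows>= 7 shift [ 3.79  -0.011 -0.008]
```

move_arm:
  motion: [0,0,-0.15,0,0,0,0,0,0,-0.15,0,0,0,0,0,0,-0.15,0,0,0,0,0,0,-0.15,0,0,0,0,0,0,-0.15,0,0,0,0,0,0,-0.15,0,0,0,0,0,0,-0.06,0,0,0,0,0,0,0,0.2,0,0,0,0,0,0,0.35,0,0,0,0,0,0,0.35,0,0,0,0,0,0,0.35,0,0,0,0,0,0,0.35,0,0,0]

```text
time: 11.88
tool_pos: [0.5482, -0.2118, 0.1292]
ee_rot: [-3.141, -0.0, 1.728]
wrist_force: [0.4, 0.4, -0.8]
width: 0.0198
finger_force: 30.0
```

move_arm:
  motion: [0,0,0,0.35,0,0,0,0,0,0,0.35,0,0,0,0,0,0,0.35,0,0,0,0,0,0,0.35,0,0,0,0,0,0,0.35,0,0,0,0,0,0,0.3,0,0,0,0,0,0,0.14,0,0,0,0,0,0,0,0,0,0,0,0,0,0,0,0,0,0,0,0,0,0,0,0]

```text
time: 12.72
tool_pos: [0.5145, 0.0022, 0.1294]
ee_rot: [-3.142, 0.001, 1.728]
wrist_force: [0.1, 0.1, -0.2]
width: 0.0198
finger_force: 30.0
```

```bash
python3 - <<'E'
from h import *
c,im=wrist('w4');np.save('w4.npy',c,allow_pickle=True)
to(.5097,.0025,.004,1.738)
E
```

```text
t 12.77 tcp [0.5146 0.0019 0.1294] rpy [-3.142e+00  1.000e-03  1.728e+00] w 0.0194 q [-0.11  0.04  1.58 -0.    1.53 -0.26]
turn -0.013 rows>= 1 shift [ 0.014 -0.047  1.254]
```

View pics/w4.png

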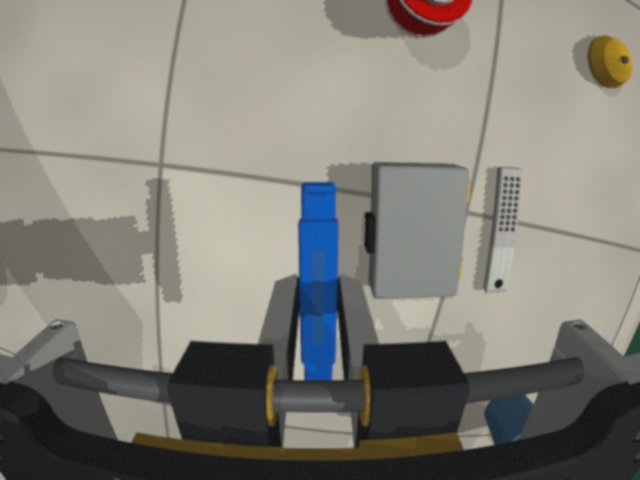

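The box lid appears at (377,164)–(457,296). The rasp lies flat behind it with corners at about (501,168), (521,168), (506,291) and (487,290). The lever is held straight.

```bash
python3 - <<'E'
from h import *
c=np.load('w4.npy',allow_pickle=True).item();W=lambda p,z:plane(c,p,z,True)[:2]
def quad(n,ps,z):
    r=np.array([W(p,z) for p in ps]);print(n,r.mean(0).round(4),[np.linalg.norm(r[i]-r[i-1]).round(3) for i in range(4)],'y',(np.arctan2(*(r[0]+r[1]-r[2]-r[3])[::-1])-np.pi/2).round(3),'x',np.arctan2(*(r[1]+r[2]-r[0]-r[3])[::-1]).round(3));return r.mean(0)
k=quad('kit',[(377,165),(466,168),(457,296),(374,296)],.035)
r=quad('rasp',[(501,168),(521,168),(506,291),(487,290)],.01)
a=.167;d=r-k;print(d[0]*np.cos(a)+d[1]*np.sin(a),-d[0]*np.sin(a)+d[1]*np.cos(a))
im=cv2.imread('pics/w4.png');print([W(p,.05).round(3) for p in [(435,0)]])
E
```

```text
kit [0.5957 0.016 ] [np.float64(0.107), np.float64(0.071), np.float64(0.11), np.float64(0.074)] y 0.189 x 0.142
rasp [0.686  0.0253] [np.float64(0.116), np.float64(0.021), np.float64(0.12), np.float64(0.022)] y 0.175 x 0.137
0.09060582831396802 -0.005808053163833668
[array([0.57 , 0.194])]
```

move_arm:
  motion: [0,0,-0.02,0.02,-0.05,0.2,0,0,0,0,0,0,0.3,0,0,0,0,0,0,0.35,0,0,0,0,0,0,0.2,0,0,0,0,0,0,0.12,0,0,0,0,0,0,0.06,0,0,0,0,0,0,0.02,0,0,0,0,0,0,0,0,0,0,0,0,0,0,0,0,0,0,0,0,0,0.4,0,0,0,0,0,0,0.4,0,0,0,0,0,0,0.4]

```text
time: 13.77
tool_pos: [0.5099, 0.0043, 0.0055]
ee_rot: [3.14, 0.001, 1.745]
wrist_force: [-0.4, -0.0, -0.2]
width: 0.0359
finger_force: 0.0
```

move_arm:
  motion: [0,0,0,0,0,0,0.4,0,0,0,0,0,-0.1,0.4,0,0,0,0,0,-0.3,0.4,0,0,0,0,0,-0.4,0.4,0,0,0,0,0,-0.4,0.4,0,0,0,0,0,-0.2,0.4,0,0,0,0,0,0,0.4,0,0,0,0,0,0,0.4]

```text
time: 14.43
tool_pos: [0.5102, 0.0042, 0.1469]
ee_rot: [3.137, 0.001, 1.745]
wrist_force: [-0.6, 0.0, -0.2]
width: 0.0378
finger_force: 0.0
```

```bash
python3 - <<'E'
from h import *
p=pose();to(.570,.356,.15,.09,p);to(.53,.15,.15,.167,p)
E
```

```text
t 14.43 tcp [0.5102 0.0042 0.1469] rpy [3.137e+00 1.000e-03 1.745e+00] w 0.0378 q [-0.1   0.01  1.56 -0.    1.56 -0.28]
turn 2.107 rows>= 14 shift [ 0.912 -3.45  -0.031]
turn 2.009 rows>= 13 shift [ 0.438 -1.404 -0.031]
```

move_arm:
  motion: [0,0,0.15,0,0,0,0.4,0,0,0.15,0,0,0,0.4,0,0,0.15,0,0,0,0.4,0,0,0.15,0,0,0,0.4,0,0,0.15,0,0,0,0.4,0,0,0.15,0,0,0,0.4,0,0,0.15,0,0,0,0.4,0,0,0.15,0,0,0,0.4,0,0,0.15,0,0,0,0.4,0,0,0.15,0,0,0,0.4,0,0,0.15,0,0,0,0.4,0,0,0.15,0,0,0,0.4]

```text
time: 15.43
tool_pos: [0.5075, 0.0045, 0.1419]
ee_rot: [-3.14, 0.005, 0.325]
wrist_force: [0.2, 0.7, 0.0]
width: 0.0375
finger_force: 0.0
```

move_arm:
  motion: [0,0,0.15,0,0,0,0.4,0,0,0.15,0,0,0,0.4,0,0,0,0.05,-0.2,0,0.4,0,0,0,0.09,-0.35,0,0.4,0,0,0,0.09,-0.35,0,0.4,0,0,0,0.09,-0.35,0,0.4,0,0,0,0.09,-0.35,0,0.4,0,0,0,0.09,-0.35,0,0.4,0,0,0,0.09,-0.35,0,0.4,0,0,0,0.09,-0.35,0,0.4,0,0,0,0.09,-0.35,0,0.4,0,0,0,0.09,-0.3,0,0.4]

```text
time: 16.43
tool_pos: [0.5616, 0.3429, 0.1414]
ee_rot: [3.14, 0.005, 0.097]
wrist_force: [-0.6, 0.8, -0.2]
width: 0.0379
finger_force: 0.0
```

move_arm:
  motion: [0,0,0,0.06,-0.15,0,0.4,0,0,0,0,0,0,0.4,0,0,0,0,0,0,0.4]

```text
time: 16.68
tool_pos: [0.5665, 0.3564, 0.1415]
ee_rot: [3.139, 0.005, 0.097]
wrist_force: [0.1, -0.8, -0.1]
width: 0.0375
finger_force: 0.0
```

```bash
python3 - <<'E'
from h import *
pose();c,im=wrist('w5');np.save('w5.npy',c,allow_pickle=True)
E
```

```text
t 16.68 tcp [0.5665 0.3564 0.1415] rpy [3.139 0.005 0.097] w 0.0375 q [ 0.48  0.38  1.15 -0.    1.62  1.95]
```

View pics/w5.png

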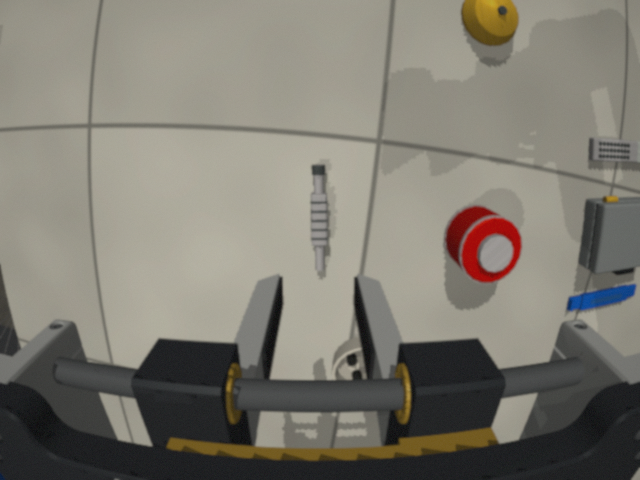

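The valve tool lies at (319,218) with tips (318,166) and (320,271). The tin's cap is centred at about (495,253), and the dish is partly hidden at (355,370).

```bash
python3 - <<'E'
from h import *
c=np.load('w5.npy',allow_pickle=True).item();W=lambda p,z:plane(c,p,z,True)[:2]
v=np.array([W((318.5,166),.007),W((320,271),.007)]);print('vt',v.mean(0),np.linalg.norm(v[0]-v[1]),np.arctan2(*(v[0]-v[1])[::-1]),'grip',W((319,219),.012))
im=cv2.imread('pics/w5.png');h=cv2.cvtColor(im,cv2.COLOR_BGR2HSV)
t=W((495,253),.055);print('tin',t)
m=cv2.inRange(h,(0,180,60),(6,255,255))|cv2.inRange(h,(174,180,60),(180,255,255));q=max(cv2.findContours(m,0,2)[0],key=cv2.contourArea)
e=cv2.fitEllipse(cv2.convexHull(q));print(e,W(e[0],.026))
s=robot.get_calibration('side');print('side tin',plane(s,(308,327),.055)[:2])
k=np.array([.596,.0165]);a=.17;d=t-k;print('tin in kit',d[0]*np.cos(a)+d[1]*np.sin(a),-d[0]*np.sin(a)+d[1]*np.cos(a))
to(*v.mean(0),.004,np.arctan2(*(v[0]-v[1])[::-1]))
E
```

```text
vt [0.57066827 0.35369643] 0.09533019344118314 0.11162793406858627 grip [0.57319267 0.35422414]
tin [0.57036749 0.20806763]
((491.0363464355469, 249.62815856933594), (54.38373565673828, 66.23739624023438), 32.259090423583984) [0.56432529 0.19617916]
side tin [0.56774691 0.20531483]
tin in kit 0.007146853599226937 0.19314270880321796
t 16.73 tcp [0.5669 0.3555 0.1423] rpy [3.139 0.004 0.095] w 0.0372 q [ 0.48  0.37  1.15 -0.    1.62  1.95]
turn -0.021 rows>= 1 shift [0.036 0.022 1.383]
```

move_arm:
  motion: [0,0,-0.02,0.04,0.02,0.3,0.4,0,0,0,0,0,0.35,0.4,0,0,0,0,0,0.35,0.4,0,0,0,0,0,0.2,0.4,0,0,0,0,0,0.12,0.4,0,0,0,0,0,0.06,0.4,0,0,0,0,0,0,0.4,0,0,0,0,0,0,0.4,0,0,0,0,0,0,0,0,0,0,0,0,0,0,0,0,0,0,0,0,0,0,0,0,0,0,0,0]

```text
time: 17.73
tool_pos: [0.5725, 0.3553, 0.0076]
ee_rot: [-3.141, -0.002, 0.111]
wrist_force: [-0.8, 1.1, 0.3]
width: 0.014
finger_force: 0.3
```

move_arm:
  motion: [0,0,0,0,0,0,0,0,0,0,0,0,0,0]

```text
time: 17.9
tool_pos: [0.5725, 0.3553, 0.0076]
ee_rot: [-3.141, -0.002, 0.111]
wrist_force: [0.5, -1.2, 3.9]
width: 0.0134
finger_force: 30.0
```

```bash
python3 - <<'E'
from h import *
p=pose();p[0][2]+=.12;to(.5796,.1238,.126,.17,p)
E
```

```text
t 17.9 tcp [0.5725 0.3553 0.0076] rpy [-3.141e+00 -2.000e-03  1.110e-01] w 0.0134 q [ 0.47  0.46  1.3  -0.    1.37  1.93]
turn -0.075 rows>= 1 shift [-0.322  2.294  0.016]
```

move_arm:
  motion: [0,0,0,0,0,-0.15,0,0,0,0,0,0,-0.35,0,0,0,0,0,0,-0.35,0,0,0,0,0,0,-0.35,0,0,0,-0.08,0,0,0,0,0,0,0,-0.04,0.3,0,0,0,0,0,-0.05,0.35,0,0,0,0,0,-0.05,0.35,0,0,0,0,0,-0.05,0.35,0,0,0,0,0,-0.05,0.35,0,0,0,0,0,-0.05,0.35,0,0,0,0,0,-0.03,0.24,0,0]

```text
time: 18.9
tool_pos: [0.5796, 0.1208, 0.126]
ee_rot: [3.14, 0.001, 0.172]
wrist_force: [-0.4, -0.4, -0.5]
width: 0.0133
finger_force: 30.0
```

move_arm:
  motion: [0,0,0,0,0,0,0,0,0,0,0,0,0,0,0,0,0,0,0,0,0]

```text
time: 19.15
tool_pos: [0.5799, 0.1245, 0.1262]
ee_rot: [-3.141, 0.0, 0.174]
wrist_force: [-0.6, -0.5, -0.7]
width: 0.0138
finger_force: 30.0
```

```bash
python3 - <<'E'
from h import *
c,im=wrist('w6');np.save('w6.npy',c,allow_pickle=True);to(.5796,.1238,.009,.17)
E
```

```text
t 19.2 tcp [0.5799 0.125  0.1262] rpy [-3.141  0.     0.175] w 0.014 q [0.12 0.21 1.39 0.   1.54 1.51]
turn 0.006 rows>= 1 shift [-0.005  0.011  1.172]
```

View pics/w6.png

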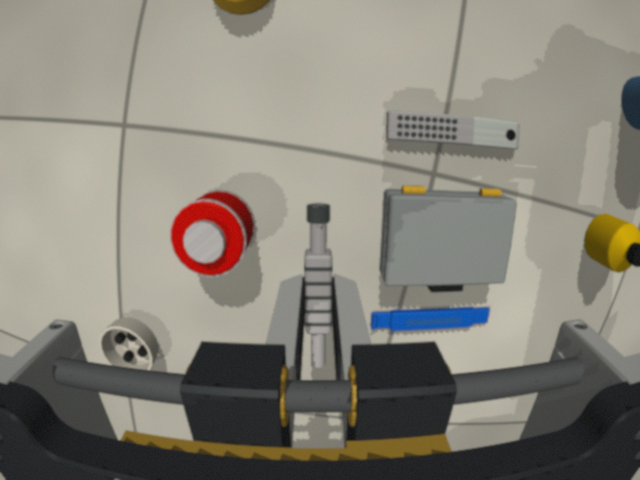

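The wrist view shows the lid corners at (388,195), (515,198), (507,282) and (384,283), the lever at (430,318), the rasp at (455,130), the tin cap at (205,241) and the dish at (130,343).

```bash
python3 - <<'E'
from h import *
c=np.load('w6.npy',allow_pickle=True).item();W=lambda p,z:plane(c,p,z,True)[:2]
k=np.array([W(p,.035) for p in [(388,195),(515,198),(507,282),(384,283)]]);print([np.linalg.norm(k[i]-k[i-1]).round(3) for i in range(4)],k.mean(0));a=.17
K=k.mean(0);f=lambda p:np.array([(p-K)@[np.cos(a),np.sin(a)],(p-K)@[-np.sin(a),np.cos(a)]]).round(4)
im=cv2.imread('pics/w6.png');h=cv2.cvtColor(im,cv2.COLOR_BGR2HSV);m=cv2.inRange(h,(100,150,40),(125,255,255));m[:,:360]=0;m[:295]=0
q=max(cv2.findContours(m,0,2)[0],key=cv2.contourArea);r=cv2.minAreaRect(np.array([W(p[0],.006) for p in q],np.float32)*1000);print('lever',r,f(np.array(r[0])/1000))
print('tin',W((205,241),.055),f(W((205,241),.055)),'tcp',f(np.array([.5799,.125])),'dish',W((129,342),.024))
E
```

```text
[np.float64(0.072), np.float64(0.109), np.float64(0.075), np.float64(0.112)] [0.59778105 0.01629937]
lever ((512.5203857421875, 0.5516014099121094), (21.636043548583984, 118.02043151855469), 10.203888893127441) [-0.0867 -0.0011]
tin [0.57109526 0.20530058] [0.0057 0.1908] tcp [0.0008 0.1102] dish [0.43896704 0.28884966]
```

move_arm:
  motion: [0,0,0,0,0.02,0.2,0,0,0,0,0,0,0.3,0,0,0,0,0,0,0.3,0,0,0,0,0,0,0.2,0,0,0,0,0,0,0.1,0,0,0,0,0,0,0.07,0,0,0,0,0,0,0.01,0,0,0,0,0,0,0,0,0,0,0,0,0,0,0,0,0,0,0,0,0,0.3,0,0,0,0,0,0,0.3,0,0,0,0,0,0,0.3]

```text
time: 20.2
tool_pos: [0.5811, 0.1219, 0.0094]
ee_rot: [3.141, -0.002, 0.174]
wrist_force: [0.3, -0.1, 0.4]
width: 0.0273
finger_force: 0.0
```

move_arm:
  motion: [0,0,0,0,0,0,0.3,0,0,0,0,0,-0.1,0.3,0,0,0,0,0,-0.3,0.3,0,0,0,0,0,-0.4,0.3,0,0,0,0,0,-0.4,0.3,0,0,0,0,0,0,0.6,0,0,0,0,0,0,0.8]

```text
time: 20.78
tool_pos: [0.5829, 0.1221, 0.1336]
ee_rot: [3.141, -0.009, 0.174]
wrist_force: [0.2, -0.6, -0.5]
width: 0.0385
finger_force: 0.0
```

```bash
python3 - <<'E'
from h import *
p=pose();to(.4245,.294,.13,.17,p);to(.4245,.294,.13,.6,p)
E
```

```text
t 20.78 tcp [0.5829 0.1221 0.1336] rpy [ 3.141 -0.009  0.174] w 0.0385 q [ 0.11  0.2   1.38 -0.    1.55  1.51]
turn 0.005 rows>= 1 shift [-1.27  -1.962  0.036]
turn -0.542 rows>= 4 shift [-0.337 -2.313  0.036]
```

move_arm:
  motion: [0,0,0,-0.1,-0.16,0,1,0,0,0,-0.18,-0.28,0,1,0,0,0,-0.18,-0.28,0,1,0,0,0,-0.18,-0.28,0,1,0,0,0,-0.18,-0.28,0,1,0,0,0,-0.18,-0.28,0,1,0,0,0,-0.18,-0.28,0,1,0,0,0,-0.09,-0.12,0,1,0,0,0,0,0,0,1,0,0,0,0,0,0,1]

```text
time: 21.62
tool_pos: [0.4203, 0.2928, 0.1271]
ee_rot: [3.14, 0.002, 0.176]
wrist_force: [-0.4, -0.4, 0.2]
width: 0.0941
finger_force: 0.0
```

```bash
python3 - <<'E'
from h import *
pose();c,im=wrist('w7');np.save('w7.npy',c,allow_pickle=True)
E
```

```text
t 21.62 tcp [0.4203 0.2928 0.1271] rpy [3.14e+00 2.00e-03 1.76e-01] w 0.0941 q [ 0.5   0.03  1.58 -0.    1.53  1.89]
```

View pics/w7.png

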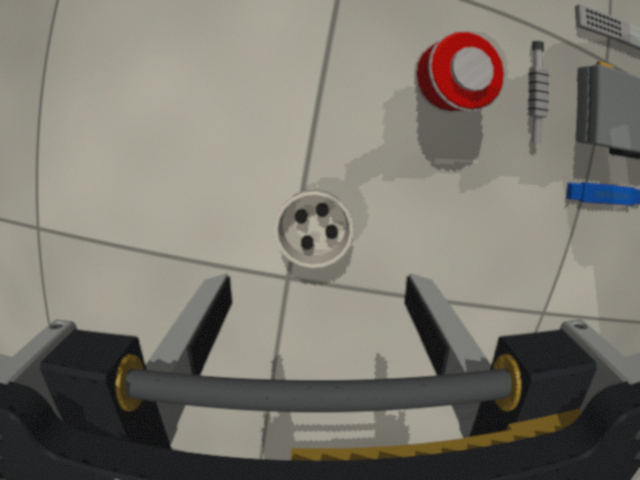

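The dish rim is centred at about (314.5,229), spanning columns 276–353 and rows 190–268. The valve tool lies between the tin and the box, with tips at (538,42) and (535,152).

```bash
python3 - <<'E'
from h import *
c=np.load('w7.npy',allow_pickle=True).item();W=lambda p,z:plane(c,p,z,True)[:2]
r=[W(p,.024) for p in [(276,229),(353,229),(314.5,190),(314.5,268)]];d=np.mean(r,0);print(d,np.linalg.norm(r[0]-r[1]),np.linalg.norm(r[2]-r[3]))
v=[W((538,42),.009),W((536,152),.009)];print('vt',np.mean(v,0),np.linalg.norm(v[0]-v[1]),'angle',np.arctan2(*(v[0]-v[1])[::-1]))
to(*d,.006,.176)
E
```

```text
[0.42474108 0.29458645] 0.0611530307111203 0.06444466654867749
vt [0.57742939 0.11974564] 0.10172318779457748 angle 0.17507272925675196
t 21.67 tcp [0.4211 0.2923 0.1273] rpy [3.14e+00 2.00e-03 1.74e-01] w 0.094 q [ 0.5   0.03  1.58 -0.    1.53  1.89]
turn -0.002 rows>= 1 shift [ 0.04  -0.016  1.213]
```

move_arm:
  motion: [0,0,0,0.04,-0.02,0.3,1,0,0,0,0,0,0.35,1,0,0,0,0,0,0.3,1,0,0,0,0,0,0.15,1,0,0,0,0,0,0.08,1,0,0,0,0,0,0.04,1,0,0,0,0,0,0,1,0,0,0,0,0,0,1,0,0,0,0,0,0,0.65,0,0,0,0,0,0,0.5,0,0,0,0,0,0,0.5,0,0,0,0,0,0,0.5]

```text
time: 22.67
tool_pos: [0.4255, 0.2959, 0.0073]
ee_rot: [-3.141, -0.001, 0.174]
wrist_force: [0.1, 0.6, 0.1]
width: 0.071
finger_force: 0.0
```

move_arm:
  motion: [0,0,0,0,0,0,0.5,0,0,0,0,0,0,0.5,0,0,0,0,0,0,0.5]

```text
time: 22.92
tool_pos: [0.4252, 0.2958, 0.0069]
ee_rot: [-3.141, -0.001, 0.174]
wrist_force: [-0.9, 1.0, 2.3]
width: 0.0614
finger_force: 29.9
```

```bash
python3 - <<'E'
from h import *
p=pose();p[0][2]+=.12;to(.5965,.0165,.13,.172,p)
E
```

```text
t 22.92 tcp [0.4252 0.2958 0.0069] rpy [-3.141e+00 -1.000e-03  1.740e-01] w 0.0614 q [0.5  0.14 1.72 0.   1.28 1.89]
turn 0.003 rows>= 1 shift [ 1.21   3.046 -0.031]
```

move_arm:
  motion: [0,0,0,0,0,-0.03,0.5,0,0,0,0,0,-0.05,0.5,0,0,0,0,0,-0.05,0.5,0,0,0,0,0,0,0.5]

```text
time: 23.25
tool_pos: [0.4258, 0.296, 0.0207]
ee_rot: [-3.141, -0.002, 0.174]
wrist_force: [-0.8, 0.3, -0.0]
width: 0.0613
finger_force: 29.9
```

```bash
python3 - <<'E'
from h import *
print(pose()[0],robot.get_obs()['finger_force'])
im=robot.snapshot('side')[:,:,::-1];cv2.imwrite('pics/s2.png',cv2.resize(im[340:450,320:460],None,fx=5,fy=5))
E
```

```text
t 23.25 tcp [0.4258 0.296  0.0207] rpy [-3.141e+00 -2.000e-03  1.740e-01] w 0.0613 q [ 0.5   0.13  1.7  -0.    1.31  1.9 ]
[0.42579938 0.29596659 0.02072924] 29.87170075153699
```

View pics/s2.png

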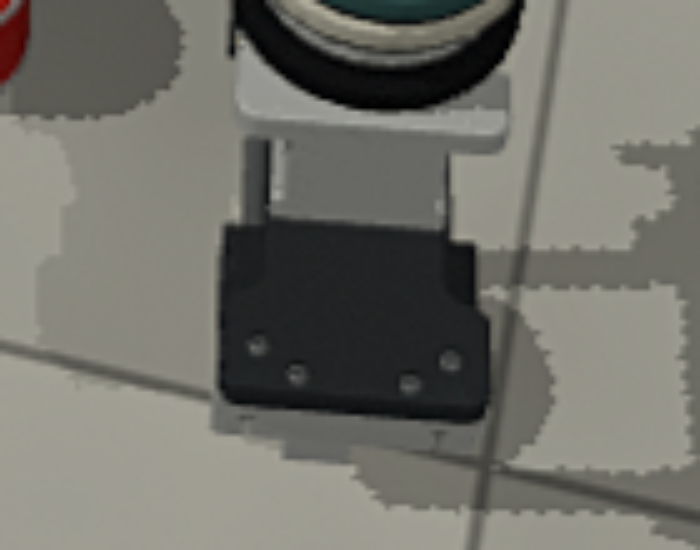

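The side view is blocked by the gripper. The grip still holds (29.9 N), so I'll carry on and check the dish in the wrist view over the box.

move_arm:
  motion: [0,0,0,0,0,-0.1,0.5,0,0,0,0,0,-0.2,0.5,0,0,0,0,0,-0.25,0.5,0,0,0,0,0,-0.25,0.5,0,0,0,0,0,-0.2,0.5,0,0,0,0,0,-0.1,0.5,0,0,0,0.03,0.07,0,0.5,0,0,0,0.06,0.15,0,0.5,0,0,0,0.08,0.2,0,0.5,0,0,0,0.08,0.2,0,0.5,0,0,0,0.08,0.2,0,0.5,0,0,0,0.08,0.2,0,0.5]

```text
time: 24.3
tool_pos: [0.4826, 0.2005, 0.1274]
ee_rot: [3.141, 0.003, 0.174]
wrist_force: [0.6, 0.3, -1.2]
width: 0.0615
finger_force: 29.9
```

move_arm:
  motion: [0,0,0,0.08,0.2,0,0.5,0,0,0,0.08,0.2,0,0.5,0,0,0,0.08,0.2,0,0.5,0,0,0,0.08,0.2,0,0.5,0,0,0,0.08,0.2,0,0.5,0,0,0,0.08,0.2,0,0.5,0,0,0,0.08,0.2,0,0.5,0,0,0,0.08,0.2,0,0.5,0,0,0,0.08,0.2,0,0.5,0,0,0,0.08,0.2,0,0.5,0,0,0,0.08,0.2,0,0.5,0,0,0,0.04,0.1,0,0.5]

```text
time: 25.3
tool_pos: [0.6133, -0.0112, 0.1271]
ee_rot: [3.141, 0.004, 0.172]
wrist_force: [0.2, 0.2, -1.3]
width: 0.0613
finger_force: 29.9
```

move_arm:
  motion: [0,0,0,0,0,0,0.5,0,0,0,0,0,0,0.5,0,0,0,0,0,0,0.5]

```text
time: 25.55
tool_pos: [0.6126, -0.0075, 0.1287]
ee_rot: [-3.141, 0.002, 0.175]
wrist_force: [-0.4, 0.2, -0.8]
width: 0.0613
finger_force: 29.9
```

```bash
python3 - <<'E'
from h import *
c,im=wrist('w8');np.save('w8.npy',c,allow_pickle=True);to(.5965,.0165,.045,.172)
E
```

```text
t 25.6 tcp [ 0.6128 -0.0073  0.1291] rpy [-3.141e+00  1.000e-03  1.750e-01] w 0.0614 q [-0.1   0.25  1.33  0.    1.56  1.29]
turn 0.004 rows>= 1 shift [-0.119 -0.263  0.841]
```

View pics/w8.png

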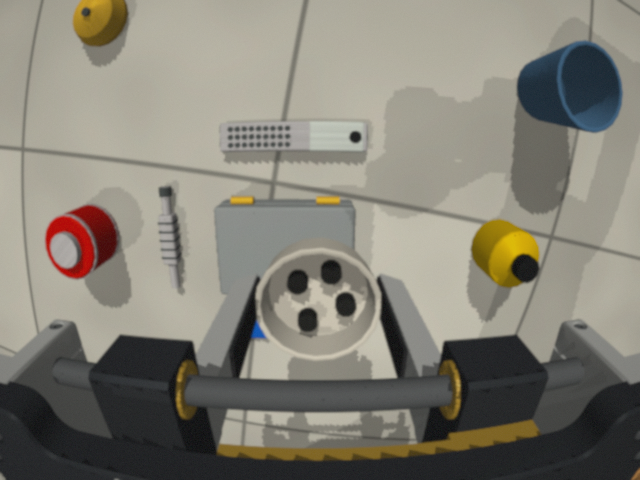

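The dish hangs upright, with its rim centre at about (319,303) and columns 256–383. The box lid's rear edge runs (219,205)–(355,207). I overshot by about 29 mm.

```bash
python3 - <<'E'
from h import *
c=np.load('w8.npy',allow_pickle=True).item();W=lambda p,z:plane(c,p,z,True)[:2]
z=.129-.007+.024
r=[W(p,z) for p in [(256,300),(383,300),(319,247),(319,359)]];print(np.mean(r,0),np.linalg.norm(r[0]-r[1]),np.linalg.norm(r[2]-r[3]))
b=[W((219,206),.035),W((355,208),.035)];print(b,np.linalg.norm(b[0]-b[1]));u=b[0]-b[1];u/=np.linalg.norm(u)
m=np.mean(b,0);K=m-.0375*np.array([u[1],-u[0]]);print('kit',K,np.arctan2(-u[0],u[1]))
E
```

```text
[ 0.61408182 -0.00957357] 0.06257723426241395 0.06280232474880364
[array([0.62567389, 0.0706582 ]), array([ 0.64181539, -0.03238636])] 0.10430114736850157
kit [0.59669643 0.01333247] 0.15538310743743883
```

move_arm:
  motion: [0,0,0,-0.06,-0.13,0,0.5,0,0,0,-0.06,-0.12,0,0.5,0,0,0,0,0,0.1,0.5,0,0,0,0,0,0.2,0.5,0,0,0,0,0,0.2,0.5,0,0,0,0,0,0.15,0.5,0,0,0,0,0,0.08,0.5,0,0,0,0,0,0.04,0.5,0,0,0,0,0,0,0.5,0,0,0,0,0,0,0.5,0,0,0,0,0,0,0.5]

```text
time: 26.52
tool_pos: [0.5983, 0.0142, 0.0539]
ee_rot: [3.141, -0.003, 0.174]
wrist_force: [0.1, -1.0, -0.1]
width: 0.0612
finger_force: 29.9
```

move_arm:
  motion: [0,0,0,0,-0.01,0.05,0.5,0,0,0,0,0,0.03,0.5,0,0,0,0,0,0.02,0.5,0,0,0,0,0,0.01,0.5,0,0,0,0,0,0,0.5,0,0,0,0,0,0,0.5]

```text
time: 27.02
tool_pos: [0.5972, 0.0151, 0.0419]
ee_rot: [3.142, -0.0, 0.174]
wrist_force: [-1.4, -0.1, 3.2]
width: 0.0612
finger_force: 29.8
```

Contact is felt on the lid, so I release.

move_arm:
  motion: [0,0,0,0,0,0,0.68,0,0,0,0,0,0,0.75,0,0,0,0,0,0,0.9,0,0,0,0,0,0,0.9,0,0,0,0,0,0,0.9,0,0,0,0,0,-0.1,0.9,0,0,0,0,0,-0.25,0.9,0,0,0,0,0,-0.35,0.9,0,0,0,0,0,-0.35,0.9,0,0,0,-0.2,0,-0.3,0.9,0,0,0,-0.3,0,0,0.9,0,0,0,-0.2,0,0,0.9]

```text
time: 28.02
tool_pos: [0.5286, 0.0027, 0.1808]
ee_rot: [3.139, -0.006, 0.174]
wrist_force: [-0.3, -0.2, -0.2]
width: 0.0845
finger_force: 0.0
```

```bash
python3 - <<'E'
from h import *
pose();c,im=wrist('w9');np.save('w9.npy',c,allow_pickle=True)
E
```

```text
t 28.02 tcp [0.5286 0.0027 0.1808] rpy [ 3.139 -0.006  0.174] w 0.0845 q [-0.1   0.04  1.47 -0.    1.63  1.29]
```

View pics/w9.png

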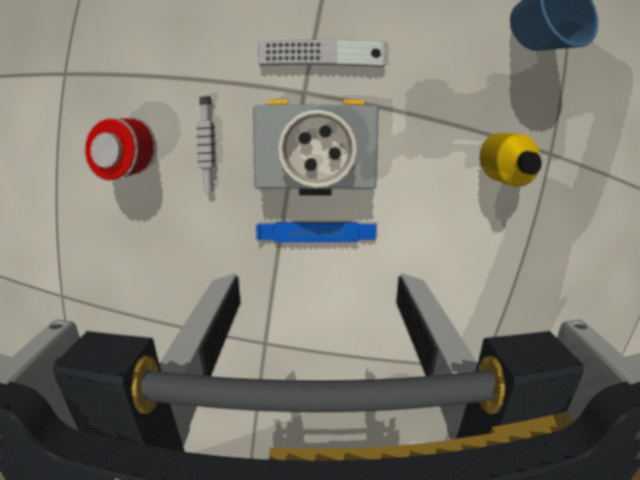

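The layout looks right: the dish is at (317,149) on the lid (255–377, 107–187), the lever at (316,232), the rasp at (322,54), the valve tool at (207,146) and the tin cap at (106,150). Now a numeric check.

```bash
python3 - <<'E'
from h import *
c=np.load('w9.npy',allow_pickle=True).item();W=lambda p,z:plane(c,p,z,True)[:2]
M=lambda ps,z:np.mean([W(p,z) for p in ps],0)
lid=[W(p,.035) for p in [(255,107),(377,106),(376,187),(255,188)]];K=np.mean(lid,0);u=lid[0]+lid[3]-lid[1]-lid[2];u/=np.linalg.norm(u);X=np.array([u[1],-u[0]])
f=lambda p:((np.array([(p-K)@X,(p-K)@u]))*1000).round(1)
print(K,np.arctan2(X[1],X[0]),[np.linalg.norm(lid[i]-lid[i-1]).round(3) for i in range(4)])
print('dish',f(W((317,148.5),.059)),'lever',f(M([(257,232),(376,232)],.006)),'rasp',f(M([(259,41),(386,43),(386,66),(260,65)],.01)))
v=f(M([(206,97),(209,196)],.009));t=f(W((106,150),.055));print('vt',v,np.hypot(*v),'tin',t,'vt-tin',np.hypot(*(v-t)))
E
```

```text
[0.59656668 0.01468174] 0.1815686282312653 [np.float64(0.072), np.float64(0.106), np.float64(0.072), np.float64(0.108)]
dish [-0.6 -1.1] lever [-85.6   0. ] rasp [89.2 -7.3]
vt [  1.8 105.4] 105.41536889846756 tin [  8.  191.8] vt-tin 86.6221680633774
```

All values are inside their tolerances, so I hand in.

```bash
python3 -c "
from bench import robot
print(robot.close_job())"
```

```text
the job is handed in; nothing more can be done
None
```

The job is handed in: lever, rasp, valve tool and dish are all placed, and my last wrist-camera check put each inside its tolerance, the closest being the rasp at 7 mm off centre (15 allowed); close_job returned no verdict.

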